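Clamp a dryer shelf plate and hold the height gauge over it

ROBOT

A 7-joint arm with a two-finger parallel gripper is mounted at the origin on the work surface. World frame = base frame: x ahead of the robot, y to its left, z up, the work surface at z = 0. Lengths are in m, angles in rad, forces in N, time in s.
With the tool pointing down it reaches from about 0.4 to 0.85 m from the base axis. Payload 4.4 kg.
Tool frame: the origin (TCP) lies on the centre line of the jaws, within the pads' length; the fingertips stand arm.finger_overhang ahead of it and the grasp point (between the pads) lies 8 mm behind it (arm.finger_overhang is the distance from the TCP to the fingertips, in m); z points along the fingers, y is the line along which they close (so a half turn about z gives the same grasp; the last joint's range is limited). The gripper opens to 94 mm and grips with 3 to 60 N. Pads are 16 mm wide; open, the fingers measure 119 mm over their backs; the gripper's body (75 mm by 177 mm) begins 78 mm behind the grasp point.
Start: joints at [-1.172, 0.628, 0.038, 1.517, -0.027, 0.996, -0.02], TCP at [0.291, 0.581, 0.187] pointing down, gripper open.
Joint ranges: [-3.06, 3.06], [-0.37, 2.12], [-1.25, 1.32], [0.18, 2.47], [-1.1, 4.24], [0.23, 1.98], [-2.94, 2.94]. Speed limits (rad/s): [2.57, 2.57, 3.14, 3.14, 3.14, 3.14, 3.14].

INTERFACE

Orientations are given as a unit quaternion [w, x, y, z].
In Python, from bench import arm, vision gives the robot as it stands.
- The arm moves only by the tool jog_arm, never from a script. Its arguments are lists of equal length, an entry for each row: "dp": the shift along the tool's x, y, z as a fraction of full scale, a list of three; "twist": the turn, a rotation vector about the tool's x, y, z as a fraction of full scale, a list of three. A call has 1 to 8 rows; each row shifts and turns the commanded pose from where the row before left it, along the tool's axes as they then stand; what a row does not reach is not made up. Full scale, the value 1, is 20 mm for a shift and 4 degrees for a turn. A row lasts 1/12 s, in which the tool goes at most 41.7 mm and 7.16 degrees, less where a joint would pass 70% of its speed; a pose out of reach is approached as far as the arm can. A call with a number of a shift or a turn outside -1 to 1 is refused whole. A call with a gripper value outside its range is refused whole. "gripper" is the closure, from 0 (fully open) to 1 (shut), set as the call begins (left out, the last holds). The fingers move at their own pace and stop on an object; "grip_force" is the grip in N (left out, the last holds). Time passes only in rows, so rows that do not move let the fingers close. It gives the time, the measured TCP pose, the force, the opening and the grip force at its end, in the units of the state.
- arm.get_state(): the state, without advancing time (a new reading comes with each control period).
- vision.snapshot(name): name is "scene" or "top" or "wrist"; returns (picture, depth): 480x640x3 uint8, red, green, blue; 480x640 float32, m along the optical axis (not along the pixel's ray), 0 where there is no reading.
- vision.camera_model(name): a dict with "fx", "fy", "cx", "cy" (pixels), "world_to_cam" (4x4, takes a point from world to camera coordinates). Camera axes: x right, y up, looking along -z (the intrinsics and any distortion apply to the point x, -y, -z); pixel columns grow to the right and rows downward; lengths in m; the calibration is good to about 2 mm. A picture is of the moment at which its call begins: read the wrist's pose just before it. camera_model takes no time and is no camera call; for the wrist camera it gives the pose at the moment of the call.
- arm.finish_job(): hands the job in; it is judged then, once.
The state is a dict: "time_s": time; "joints": joint angles; "qvel": joint speeds; "joint_efforts": joint torques, N m; "tcp_pos": TCP position; "tcp_rot": TCP orientation; "contact_force": force on the tool from outside, world axes, zero at the start; "ft_torque": the same for the moment, N m; "opening": opening from 0.0 (shut) to 1.0 (fully open); "gripper_force": force on a finger pad.
Only numpy, scipy, OpenCV 4.12 (cv2) and the standard library are available. Lean on these libraries where they do the work, as an engineer would, in place of code of your own. Each camera call takes 0.05 s, during which the arm holds its last target. There are 200 camera calls.

TASK

Check the perforated shelf plate lying in the nest of the check fixture: first swing the toggle clamp's handle over and down until the clamp locks on the plate. Then press the lock button on the gauge tube to free the telescoping gauge arm, take the arm by its knob and draw it out over the plate until the 80 mm line of its scale stands at the mouth of the tube. Finish while still holding the knob there, steady against the arm's return spring, so that the reading can be taken; leave the plate in its nest and the other things on the bench where they are.

Things in the scene. Friction and masses are not known exactly. Their poses are not given: they have to be found in the camera images.
- fixture: Check fixture, screwed to the bench: aluminium base plate 170 x 390 x 12 mm (x, y, z), origin under its centre, on the bench; yaw within 0.3 rad. 'Fixture frame' below means this frame, in mm. Gauge tube at its +y end, nest in the middle, toggle clamp at its -y end, all on the line x = 0. A cap and a ring lie loose on it, lower than 27 mm.
- nest (a point): Where the plate belongs: the point under its centre, fixture frame (0, -35, 25), level with the tops of three rest pads; three round pins around, tops at height 35, keep the plate within 1.5 mm.
- plate: The shelf plate to be checked: loose flat stainless disc with holes, 140 mm diameter, 5 mm thick, about 0.5 kg, lying in the nest from the start (top at height 30). Origin at the centre of its underside.
- clamp_handle (a joint): Toggle clamp's handle against its arm, rad: 0 open (start), 2.56 at dead centre, 2.60 locked over centre at its stop; stays where left. Steel fork with black rubber grip, 16 x 16 mm, 62 mm long; nearly upright when open. To shut the clamp the handle swings in the fixture's y-z plane outwards (-y) and down, and the arm swings over onto the plate.
- clamp_arm (a joint): Angle of the clamp's arm, rad: 0 upright (open), 1.50 level at dead centre, about 1.47 locked with the foot pressed on the plate. Moved by the handle through the clamp's linkage.
- handle_end (a point): Point in the handle's grip, on its middle line, 14 mm from the free end. Its path in the fixture frame (x = 0), y/z from open to locked: -191/124, -209/119, -223/112, -234/106, -242/102, -247/99, -251/95, -253/86, -256/64; there the grip lies almost level. Can be pinched across x from above and led (it turns between the pads), or pushed. Needs 5 to 10 N, most at the end.
- clamp_foot: Sprung rubber foot under the end of the clamp's arm, 16 mm diameter; when the clamp is locked it presses with about 10 N on the plate at fixture frame (0, -85, 30). Origin at the centre of its underside.
- button_top (a point): Centre of the top of the lock button, a black round button 20 mm wide on top of the gauge tube, 65 mm behind the parked knob: fixture frame (0, 140, 105) unpressed. Pressed straight down.
- lock_button (a joint): Travel of the lock button, m: 0 up, 0.008 fully down (1.5 N at first, 3.5 N fully down). Past 0.0045 the arm is free and springs out by about 0.010; the button then stays about 0.0045 down by itself until the arm is pushed home again.
- gauge_travel (a joint): How far the telescoping arm is drawn out, m: 0 parked and locked (start), 0.08 at the 80 mm line, 0.110 end stop. Slides along the fixture's -y. Once free, a spring of 45 N/m draws it back towards 0.012 (3 N at 0.08). Bar 20 x 14 mm; a line every 10 mm on top, those of 0, 50, 100 right across: 80 is the third short line after 50, read at the tube's mouth.
- tube_mouth (a point): Top edge of the mouth of the gauge tube, where the scale is read: fixture frame (0, 115, 91).
- gauge_arm: The sliding part of the gauge: square bar with an upright black round knob at its outer end (20 mm diameter, 35 mm high, standing on the bar's top, 7 mm above this origin) and a steel sensor barrel under it, 4 mm clear of the plate. Origin in the middle of the bar, on the knob's axis: fixture frame (0, 75, 78) parked, (0, -5, 78) at the 80 mm line.
- cap: Bystander: green screw cap, 26 mm diameter, 14 mm high, on the base plate beside the gauge arm.
- centring_ring: Bystander: steel ring, 40 mm diameter, 10 mm high, on the base plate on the other side.
- spare_plate: Bystander: smaller perforated disc, 100 mm diameter, 5 mm thick, flat on the bench on the robot's side of the fixture.
- screwdriver: Bystander: screwdriver 170 mm long, lying on the bench on the robot's side of the fixture.
- sample_jar: Bystander: glass jar with white lid, 52 mm diameter, 55 mm high, on the bench beyond the clamp.
- tape_roll: Bystander: roll of tape, 96 mm diameter, 45 mm high, lying flat beyond the fixture.
- amber_bottle: Bystander: amber bottle, 60 mm diameter, 130 mm high, standing beyond the gauge tube.
- knob (a point): Point on the knob's axis where it is gripped: fixture frame (0, 75, 102) parked, (0, -5, 102) at the 80 mm line. The knob's top is at height 120, the bar's top at 85.
Not all that is in view belongs to the job. Leave any brown look-alike of the plate alone.

How it is judged:
On the way, in this order (a step that is already met when the one before it is completed fails the run):
1. the toggle clamp is locked over centre with its foot on the plate (value of joint clamp_handle above 2.57 rad and contact force between clamp_foot and plate above 4 N), for 0.2 s.
2. the gauge arm has been freed with its lock button (value of joint gauge_travel above 0.006 m and value of joint lock_button above 0.003 m), for 0.05 s.
At the end, for the whole second after the job is handed in: The fingers hold the knob with the gauge arm drawn out to 80 mm within 4 mm and still; the toggle clamp is locked over centre with its foot pressing on the plate; the plate lies flat in its nest (all of step 1 and value of joint gauge_travel between 0.076 and 0.084 m and velocity of joint gauge_travel between -0.01 and 0.01 m/s and contact force between the fingers and gauge_arm above 1 N and horizontal distance between plate and nest below 0.004 m and angle between plate's own z axis and vertical below 0.03 rad); the arm keeps its last pose, push and grip.
It fails at once if another thing on the bench was disturbed (moved more than 30 mm) (distance of any of cap, centring_ring, spare_plate, screwdriver, sample_jar, tape_roll, amber_bottle from where it was at the start of the episode above 0.03 m).
It fails at once if the gauge arm was forced out past its lock without the button (value of joint gauge_travel above 0.006 m and value of joint lock_button below 0.002 m).
It also fails if it takes over 58 s, if anything falls off the work surface, if the arm or the gripper's body presses on something with over 40 N, if the wrist force passes 120 N, or if a joint passes its speed limit or range.

## Working session

There is one attempt and no reset: what is moved stays moved. The work goes in short steps, Python scripts to look and compute and a tool call to move; the robot and the scene stay as the last step left them, time stands still between calls to the robot, and variables do not carry over. Pictures are saved under pics/ and viewed, at most 10 in all, crops included, and the job is handed in when it is done.

Besides the shell and the picture viewer there is one more tool, called as name(argument=value, ...), one argument or row to a line, values as JSON. jog_arm: Moves the arm, as the interface text tells. Shift numbers are shares of 20 mm and turn numbers shares of 4 degrees, none past 1 either way. Its arguments: {"type":"object","properties":{"dp":{"type":"array","items":{"type":"array","items":{"type":"number"}}},"twist":{"type":"array","items":{"type":"array","items":{"type":"number"}}},"gripper":{"type":"number"},"grip_force":{"type":"number"}},"required":["dp","twist"]}

```bash
mkdir -p pics; python3 - <<'E'
from bench import arm, vision
import cv2,numpy as np
print(arm.get_state(), getattr(arm,'finger_overhang',None))
for n in ("scene","top"):
    p,d=vision.snapshot(n); cv2.imwrite(f"pics/{n}.png",p[...,::-1]); np.save(f"{n}_d.npy",d); np.save(f"{n}_p.npy",p)
    m=vision.camera_model(n); print(m); np.save(f"{n}_m.npy",m,allow_pickle=True)
E
```

```text
{'time_s': 0.0, 'joints': array([-1.17177518,  0.62931066,  0.03842184,  1.51835675, -0.02696735,
        0.9962898 , -0.02002853]), 'qvel': array([-0.00092446, -0.00127968,  0.00035371,  0.00052917, -0.00060814,
       -0.00080916, -0.00086518]), 'joint_efforts': array([-3.45440958e-04, -5.49724174e+01,  1.14398070e+00, -1.86629605e+01,
       -5.20312227e-02,  2.38124630e-02,  1.51643690e-04]), 'tcp_pos': array([0.29103249, 0.58042829, 0.18568038]), 'tcp_rot': array([-1.94241892e-04,  2.30321047e-01,  9.73114260e-01, -9.02888773e-04]), 'contact_force': array([-0.4743406 , -0.86365491,  0.35876379]), 'ft_torque': array([-0.01133125, -0.00012253, -0.01941704]), 'gripper_force': 0.0, 'opening': 0.9983193105518349} 0.011
{'fx': 480.05765834339843, 'fy': 480.05765834339843, 'cx': 322.60168749240194, 'cy': 250.78695681522083, 'world_to_cam': array([[ 0.59383713,  0.8045186 , -0.01035783, -0.33387333],
       [-0.66131082,  0.4953833 ,  0.56326138,  0.28816905],
       [ 0.45828536, -0.32763578,  0.82621385, -1.17201957],
       [ 0.        ,  0.        ,  0.        ,  1.        ]])}
{'fx': 610.2481403467657, 'fy': 610.2481403467657, 'cx': 318.718221320692, 'cy': 238.30358685506368, 'world_to_cam': array([[ 0.00436012, -0.99993026,  0.01097583, -0.00246777],
       [ 0.99872023,  0.00490738,  0.05033711, -0.54059058],
       [-0.05038746,  0.01074231,  0.99867197, -1.11802461],
       [ 0.        ,  0.        ,  0.        ,  1.        ]])}
```

View pics/top.png

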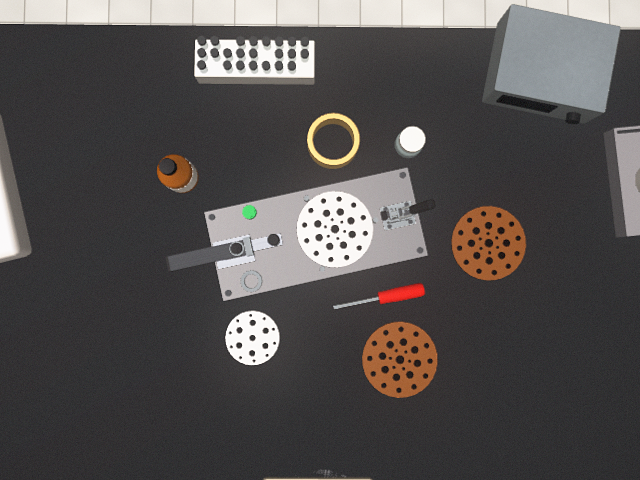

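View pics/scene.png

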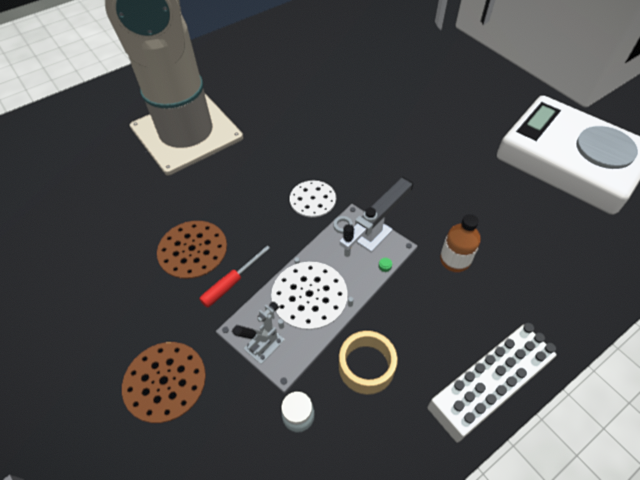

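The top view shows the fixture with its corners at about (205,212), (407,168), (427,256) and (223,301). The candidates for the plate are the white disc at (335,229), the brown discs at (488,243) and (400,359), and the small white disc at (252,338). The white disc at (335,229) is the one meant, because it is steel and lies in the nest. The clamp is at (400,213), the knob at (274,240) and the button at (237,249). I'll confirm with an enlarged crop.

```bash
python3 - <<'E'
import cv2
a=cv2.imread("pics/top.png")[160:310,190:440]
cv2.imwrite("pics/topcrop.png",cv2.resize(a,None,fx=3.2,fy=3.2,interpolation=cv2.INTER_CUBIC))
E
```

```text
(no output)
```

View pics/topcrop.png

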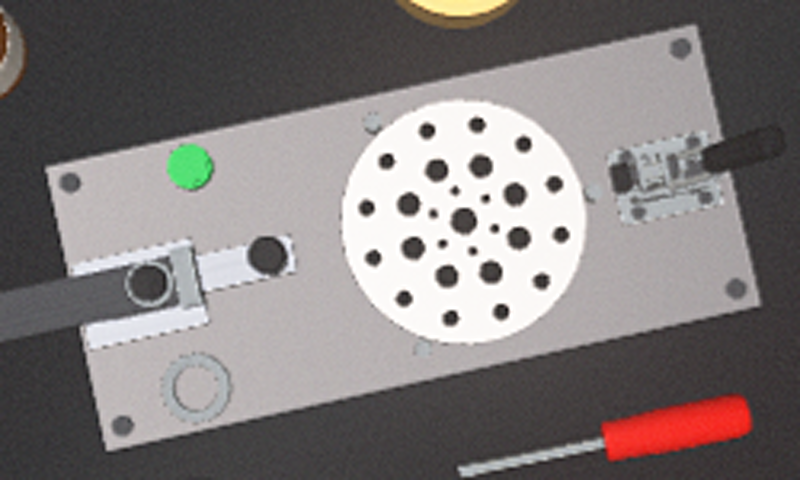

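The crop confirms it: the white disc lies between the nest pins, with its centre at crop (464,221). The base corners are at (47,168), (697,25), (760,303) and (106,451), the knob at (268,256) and the button at (150,283).

```bash
cat > h.py <<'E'
import numpy as np
from scipy.optimize import least_squares
from scipy.spatial.transform import Rotation as R
def proj(m,P):
    P=np.atleast_2d(P); c=(np.c_[P,np.ones(len(P))]@m["world_to_cam"].T)[:,:3]
    return np.c_[m["cx"]+m["fx"]*c[:,0]/-c[:,2], m["cy"]+m["fy"]*-c[:,1]/-c[:,2]]
def f2w(p,P):
    P=np.atleast_2d(np.asarray(P,float))/1000; c,s=np.cos(p[2]),np.sin(p[2])
    return np.c_[p[0]+c*P[:,0]-s*P[:,1],p[1]+s*P[:,0]+c*P[:,1],P[:,2]]
def rot(st): q=st["tcp_rot"]; return R.from_quat([q[1],q[2],q[3],q[0]])
try: POSE=np.load("pose.npy")
except Exception: POSE=None
def status(tgt=None, dz=0.):
    """tgt: fixture mm for TCP; prints needed shift in tool units (20mm)"""
    from bench import arm
    st=arm.get_state(); Rm=rot(st).as_matrix(); t=st["tcp_pos"]
    c,s=np.cos(POSE[2]),np.sin(POSE[2]); d=t-np.r_[POSE[:2],0]
    F=np.array([[c,s,0],[-s,c,0],[0,0,1]])
    print("t",round(st["time_s"],2),"tcp fix mm",(F@d*1000).round(1),"force fix",(F@st["contact_force"]).round(1),"open",round(st["opening"]*94,1),"gf",round(st["gripper_force"],1))
    print("tool axes in fixture (cols)\n",(F@Rm).round(3), "joints",st["joints"].round(2))
    if tgt is not None:
        w=f2w(POSE,tgt)[0]; print("shift units",(Rm.T@(w-t)/0.02).round(2))
E
python3 - <<'E'
from h import *
m=np.load("top_m.npy",allow_pickle=True).item()
px=np.array([[47,168],[697,25],[760,303],[106,451],[268,256],[150,283],[464,221]])
px=(px+.5)/3.2-.5+[190,160]
P=[[85,195,12],[85,-195,12],[-85,-195,12],[-85,195,12],[0,75,120],[0,140,105],[0,-35,30]]
f=lambda p:(proj(m,f2w(p,P))-px).ravel()
r=least_squares(f,[.55,0,0.2]);print(r.x,r.fun.reshape(-1,2).round(2))
np.save("pose.npy",r.x)
import h;h.POSE=r.x
print(f2w(r.x,[[0,-191,124],[0,-256,64],[0,140,105],[0,75,102],[0,-5,102]]).round(3))
h.status([0,-191,160])
ms=np.load("scene_m.npy",allow_pickle=True).item(); print(proj(ms,f2w(r.x,P)).round(0))
# grip points by depth, both cameras
for n in("scene","top"):
    mm=np.load(n+"_m.npy",allow_pickle=True).item();d=np.load(n+"_d.npy")
    v,u=np.mgrid[:480,:640]; C=np.stack([(u-mm["cx"])/mm["fx"]*d,-(v-mm["cy"])/mm["fy"]*d,-d],-1)
    W=(C-mm["world_to_cam"][:3,3])@mm["world_to_cam"][:3,:3]
    c,s=np.cos(r.x[2]),np.sin(r.x[2]);D=W-[r.x[0],r.x[1],0]
    F=np.stack([c*D[...,0]+s*D[...,1],-s*D[...,0]+c*D[...,1],D[...,2]],-1)*1000
    for name,lo,hi in(("handle",[-30,-240,80],[30,-150,150]),("knob",[-20,60,112],[20,92,125]),("button",[-20,120,100],[20,160,112])):
        k=(d>0)&np.all((F>lo)&(F<hi),-1);q=F[k];print(n,name,len(q),q.mean(0).round(1),q.min(0).round(1),q.max(0).round(1))
        if name=="handle":
            for z in range(80,140,10):
                b=q[(q[:,2]>=z)&(q[:,2]<z+10)]
                if len(b): print("  z",z,b.mean(0).round(1),b.min(0).round(1),b.max(0).round(1))
E
```

```text
[0.5496896  0.00503616 0.22430246] [[-0.74 -0.5 ]
 [ 0.38 -0.92]
 [ 1.27  0.88]
 [ 0.12  0.72]
 [-0.55 -0.26]
 [-0.48  0.04]
 [ 0.12 -0.  ]]
[[ 0.592 -0.181  0.124]
 [ 0.607 -0.245  0.064]
 [ 0.519  0.142  0.105]
 [ 0.533  0.078  0.102]
 [ 0.551  0.     0.102]]
t 0.1 tcp fix mm [-124.2  618.6  185.8] force fix [-0.1 -0.5 -0.2] open 93.9 gf 0.0
tool axes in fixture (cols)
 [[-0.772  0.636 -0.001]
 [ 0.636  0.772 -0.001]
 [-0.    -0.002 -1.   ]] joints [-1.17  0.63  0.04  1.52 -0.03  1.   -0.02]
shift units [-30.53 -27.29   1.33]
[[416. 245.]
 [283. 392.]
 [214. 331.]
 [350. 203.]
 [347. 227.]
 [369. 211.]
 [308. 293.]]
scene handle 277 [   5.4 -183.3  118. ] [  -5.3 -201.4   81.4] [  10.8 -150.5  141.7]
  z 80 [   9.  -171.8   85.5] [   6.7 -178.8   81.4] [  10.8 -165.6   89.3]
  z 90 [   6.8 -174.1   95.2] [  -1.2 -185.3   91.2] [   9.5 -166.6   99.6]
  z 100 [   5.5 -170.1  105.1] [  -2.6 -188.2  100.3] [  10.1 -150.5  109.9]
  z 110 [   6.9 -182.4  114.8] [  -1.7 -191.   110.5] [   9.6 -174.8  119.6]
  z 120 [   6.9 -187.1  124.9] [  -1.  -198.5  120.1] [   9.2 -179.3  129.7]
  z 1
[... 225 characters left out ...]
 handle 264 [  -0.5 -180.1  115.9] [  -8.8 -202.    80.5] [   9.2 -150.5  141.9]
  z 80 [  -0.4 -168.    85.1] [  -8.8 -176.4   80.5] [   9.2 -164.7   90. ]
  z 90 [  -0.5 -170.1   94.8] [  -7.8 -177.1   90.1] [   7.6 -165.8   99.8]
  z 100 [  -0.6 -169.6  105.3] [  -7.9 -180.1  100.3] [   7.6 -150.5  109.9]
  z 110 [  -0.6 -179.   115.2] [  -8.  -189.9  110.3] [   7.6 -173.3  119.9]
  z 120 [  -1.1 -183.7  125.1] [  -7.9 -202.   120. ] [   7.4 -178.8  129.4]
  z 130 [-1.000e-01 -1.917e+02  1.353e+02] [  -7.8 -200.7  130.4] [   7.4 -183.   140. ]
top knob 112 [  0.   75.5 118.5] [ -9.6  66.1 112.2] [  9.7  85.3 123.9]
top button 103 [  0.4 140.7 104.1] [ -8.8 131.2 100.1] [  9.7 150.  108.7]
```

jog_arm(
  dp=[
    [-1, -0.9, 0],
    [-1, -0.9, 0],
    [-1, -0.9, 0],
    [-1, -0.9, 0],
    [-1, -0.9, 0],
    [-1, -0.9, 0],
    [-1, -0.9, 0],
    [-1, -0.9, 0],
  ],
  twist=[
    [0, 0, 0],
    [0, 0, 0],
    [0, 0, 0],
    [0, 0, 0],
    [0, 0, 0],
    [0, 0, 0],
    [0, 0, 0],
    [0, 0, 0],
  ],
  gripper=0.4,
  grip_force=25,
)

```text
time_s: 0.77
tcp_pos: [0.3699, 0.3791, 0.1863]
tcp_rot: [-0.0, 0.23, 0.973, -0.0]
contact_force: [0.1, 0.9, -0.1]
opening: 0.602
gripper_force: 0.0
```

jog_arm(
  dp=[
    [-1, -0.9, 0],
    [-1, -0.9, 0],
    [-1, -0.9, 0],
    [-1, -0.9, 0],
    [-1, -0.9, 0],
    [-1, -0.9, 0],
    [-1, -0.9, 0],
    [-1, -0.9, 0],
  ],
  twist=[
    [0, 0, 0],
    [0, 0, 0],
    [0, 0, 0],
    [0, 0, 0],
    [0, 0, 0],
    [0, 0, 0],
    [0, 0, 0],
    [0, 0, 0],
  ],
)

```text
time_s: 1.43
tcp_pos: [0.4483, 0.1788, 0.1864]
tcp_rot: [-0.0, 0.23, 0.973, -0.0]
contact_force: [-0.3, -0.2, 0.1]
opening: 0.601
gripper_force: 0.0
```

```bash
python3 -c "
from h import *
status([0,-191,160])"
```

```text
t 1.43 tcp fix mm [-60.2 192.  186.4] force fix [-0.4 -0.1  0.1] open 56.5 gf 0.0
tool axes in fixture (cols)
 [[-0.772  0.636 -0.001]
 [ 0.636  0.772 -0.   ]
 [ 0.    -0.    -1.   ]] joints [-0.48  0.39  0.06  1.97 -0.03  0.78  0.7 ]
shift units [-14.5  -12.87   1.32]
```

jog_arm(
  dp=[
    [-1, -0.9, 0],
    [-1, -0.9, 0],
    [-1, -0.9, 0],
    [-1, -0.9, 0],
    [-1, -0.9, 0],
    [-1, -0.9, 0],
    [-1, -0.9, 0],
    [-1, -0.9, 0],
  ],
  twist=[
    [0, 0, 0],
    [0, 0, 0],
    [0, 0, 0],
    [0, 0, 0],
    [0, 0, 0],
    [0, 0, 0],
    [0, 0, 0],
    [0, 0, 0],
  ],
)

```text
time_s: 2.1
tcp_pos: [0.5268, -0.0216, 0.1863]
tcp_rot: [-0.0, 0.23, 0.973, -0.0]
contact_force: [0.3, -0.0, 0.6]
opening: 0.6
gripper_force: 0.0
```

jog_arm(
  dp=[
    [-1, -0.9, 0],
    [-1, -0.9, 0],
    [-1, -0.9, 0],
    [-1, -0.9, 0],
    [-1, -0.9, 0],
    [-1, -0.9, 0],
    [0, 0, 0],
    [0, 0, 0],
  ],
  twist=[
    [0, 0, 0],
    [0, 0, 0],
    [0, 0, 0],
    [0, 0, 0.6],
    [0, 0, 1],
    [0, 0, 1],
    [0, 0, 1],
    [0, 0, 1],
  ],
)

```text
time_s: 2.77
tcp_pos: [0.5813, -0.1745, 0.1859]
tcp_rot: [-0.0, 0.386, 0.922, -0.001]
contact_force: [0.0, 1.0, -0.6]
opening: 0.597
gripper_force: 0.0
```

jog_arm(
  dp=[
    [0, 0, 0],
    [0, 0, 0],
    [0, 0, 0],
    [0, 0, 0],
    [0, 0, 0],
    [0, 0, 0],
    [0, 0, 0],
    [0, 0, 0],
  ],
  twist=[
    [0, 0, 1],
    [0, 0, 1],
    [0, 0, 1],
    [0, 0, 1],
    [0, 0, 1],
    [0, 0, 1],
    [0, 0, 1],
    [0, 0, 1],
  ],
)

```text
time_s: 3.43
tcp_pos: [0.5814, -0.1717, 0.1861]
tcp_rot: [-0.0, 0.624, 0.781, -0.0]
contact_force: [-0.1, 0.9, -0.3]
opening: 0.601
gripper_force: 0.0
```

```bash
python3 -c "
from h import *
status([0,-191,160])"
```

```text
t 3.43 tcp fix mm [  -8.4 -179.4  186.1] force fix [ 0.1  0.9 -0.3] open 56.5 gf 0.0
tool axes in fixture (cols)
 [[ 0.001  1.    -0.001]
 [ 1.    -0.001  0.001]
 [ 0.001 -0.001 -1.   ]] joints [ 0.03  0.59  0.34  1.65 -0.23  0.94  0.68]
shift units [-0.58  0.42  1.3 ]
```

jog_arm(
  dp=[
    [-0.58, 0.42, 0],
    [0, 0, 1],
    [0, 0, 1],
    [0, 0, 1],
    [0, 0, 0.5],
    [0, 0, 0],
  ],
  twist=[
    [0, 0, 0],
    [0, 0, 0],
    [0, 0, 0],
    [0, 0, 0],
    [0, 0, 0],
    [0, 0, 0],
  ],
)

```text
time_s: 3.93
tcp_pos: [0.5905, -0.1805, 0.1139]
tcp_rot: [-0.002, 0.623, 0.782, -0.001]
contact_force: [-0.4, 1.0, -0.2]
opening: 0.598
gripper_force: 0.0
```

```bash
python3 -c "
from h import *
status([0,-191,116])
from bench import vision; import cv2
p,d=vision.snapshot('top'); a=p[160:310,340:540,::-1]; b=vision.snapshot('scene')[0][250:400,180:380,::-1]
cv2.imwrite('pics/h1.png',cv2.resize(np.vstack([a,b]),None,fx=2,fy=2,interpolation=cv2.INTER_CUBIC))"
```

```text
t 3.93 tcp fix mm [  -1.5 -189.9  113.9] force fix [-0.1  1.  -0.2] open 56.2 gf 0.0
tool axes in fixture (cols)
 [[-0.002  1.    -0.005]
 [ 1.     0.002  0.003]
 [ 0.003 -0.005 -1.   ]] joints [ 0.07  0.69  0.31  1.68 -0.26  0.82  0.72]
shift units [-0.05  0.07 -0.1 ]
```

View pics/h1.png

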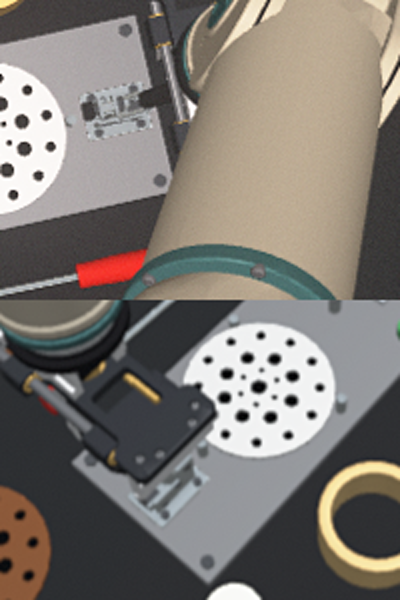

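The hand stands over the clamp with its fingers either side of the handle (crop about (155,95)), and the contact force is low. I'll close it now.

jog_arm(
  dp=[
    [0, 0.05, 0],
    [0, 0, 0],
    [0, 0, 0],
    [0, 0, 0],
    [0, 0, 0],
    [0, 0, 0],
  ],
  twist=[
    [0, 0, 0],
    [0, 0, 0],
    [0, 0, 0],
    [0, 0, 0],
    [0, 0, 0],
    [0, 0, 0],
  ],
  gripper=1,
  grip_force=20,
)

```text
time_s: 4.53
tcp_pos: [0.5936, -0.1811, 0.1168]
tcp_rot: [0.0, 0.623, 0.782, 0.0]
contact_force: [-0.1, -0.4, -0.0]
opening: 0.208
gripper_force: 0.0
```

```bash
python3 -c "
from h import *
status([0,-191,116])"
```

```text
t 4.53 tcp fix mm [   1.4 -191.2  116.8] force fix [-0.2 -0.3 -0. ] open 19.6 gf 0.0
tool axes in fixture (cols)
 [[-0.002  1.     0.   ]
 [ 1.     0.002 -0.   ]
 [-0.     0.    -1.   ]] joints [ 0.07  0.68  0.31  1.68 -0.26  0.82  0.72]
shift units [ 0.01 -0.07  0.04]
```

jog_arm(
  dp=[
    [0, 0, 0],
    [0, 0, 0],
    [0, 0, 0],
  ],
  twist=[
    [0, 0, 0],
    [0, 0, 0],
    [0, 0, 0],
  ],
)

```text
time_s: 4.78
tcp_pos: [0.5935, -0.1812, 0.1167]
tcp_rot: [0.0, 0.623, 0.782, 0.0]
contact_force: [-1.0, -0.1, 0.7]
opening: 0.161
gripper_force: 20.0
```

jog_arm(
  dp=[
    [-0.45, 0, 0.11],
    [-0.45, 0, 0.14],
    [-0.35, 0, 0.17],
    [-0.35, 0, 0.18],
    [-0.28, 0, 0.15],
    [-0.27, 0, 0.15],
    [0, 0, 0],
  ],
  twist=[
    [0, 0, 0],
    [0, 0, 0],
    [0, 0, 0],
    [0, 0, 0],
    [0, 0, 0],
    [0, 0, 0],
    [0, 0, 0],
  ],
)

```text
time_s: 5.37
tcp_pos: [0.6038, -0.2266, 0.0982]
tcp_rot: [0.002, 0.624, 0.782, -0.001]
contact_force: [1.0, -2.8, 2.3]
opening: 0.164
gripper_force: 20.0
```

```bash
python3 -c "
from h import *
status([0,-234,98])"
```

```text
t 5.37 tcp fix mm [   1.2 -237.8   98.2] force fix [ 0.3 -3.   2.3] open 15.4 gf 20.0
tool axes in fixture (cols)
 [[ 0.     1.     0.001]
 [ 1.    -0.    -0.003]
 [-0.003  0.001 -1.   ]] joints [ 0.14  0.74  0.3   1.62 -0.27  0.82  0.77]
shift units [ 0.19 -0.06  0.01]
```

jog_arm(
  dp=[
    [-0.2, 0, 0.1],
    [-0.2, 0, 0.1],
    [-0.25, 0, 0.15],
    [-0.2, 0, 0.2],
    [-0.05, 0, 0.22],
    [-0.05, 0, 0.23],
    [0, 0, 0],
  ],
  twist=[
    [0, 0, 0],
    [0, 0, 0],
    [0, 0, 0],
    [0, 0, 0],
    [0, 0, 0],
    [0, 0, 0],
    [0, 0, 0],
  ],
)

```text
time_s: 5.95
tcp_pos: [0.6086, -0.2469, 0.08]
tcp_rot: [0.004, 0.624, 0.782, -0.001]
contact_force: [1.8, -9.3, 2.7]
opening: 0.166
gripper_force: 20.0
```

```bash
python3 -c "
from h import *
status([0,-253,78])"
```

```text
t 5.95 tcp fix mm [   1.4 -258.8   80. ] force fix [-0.3 -9.5  2.7] open 15.6 gf 20.0
tool axes in fixture (cols)
 [[-0.     1.     0.003]
 [ 1.     0.    -0.008]
 [-0.008  0.003 -1.   ]] joints [ 0.17  0.77  0.29  1.61 -0.27  0.8   0.8 ]
shift units [ 0.29 -0.07  0.1 ]
```

jog_arm(
  dp=[
    [0, 0, 0.25],
    [0, 0, 0.25],
    [0, 0, 0.25],
    [-0.05, 0, 0.25],
    [0, 0, 0.2],
    [0, 0, 0.1],
    [0, 0, 0],
  ],
  twist=[
    [0, 0, 0],
    [0, 0, 0],
    [0, 0, 0],
    [0, 0, 0],
    [0, 0, 0],
    [0, 0, 0],
    [0, 0, 0],
  ],
)

```text
time_s: 6.53
tcp_pos: [0.6089, -0.2483, 0.053]
tcp_rot: [0.004, 0.624, 0.782, -0.002]
contact_force: [0.3, -8.3, 1.3]
opening: 0.166
gripper_force: 20.0
```

```bash
python3 -c "
from h import *
status([0,-256,56])"
```

```text
t 6.53 tcp fix mm [   1.4 -260.1   53. ] force fix [-1.6 -8.2  1.3] open 15.6 gf 20.0
tool axes in fixture (cols)
 [[ 0.     1.     0.002]
 [ 1.    -0.    -0.008]
 [-0.008  0.002 -1.   ]] joints [ 0.18  0.81  0.28  1.62 -0.28  0.75  0.81]
shift units [ 0.21 -0.07 -0.15]
```

jog_arm(
  dp=[
    [0, 0, 0.15],
    [0, 0, 0.15],
    [0, 0, 0.15],
    [0, 0, 0],
  ],
  twist=[
    [0, 0, 0],
    [0, 0, 0],
    [0, 0, 0],
    [0, 0, 0],
  ],
)

```text
time_s: 6.87
tcp_pos: [0.6089, -0.2479, 0.0445]
tcp_rot: [0.004, 0.623, 0.782, -0.002]
contact_force: [0.3, -7.6, 7.3]
opening: 0.168
gripper_force: 20.0
```

```bash
python3 -c "
from h import *
status([0,-256,56])
from bench import vision; import cv2
p,d=vision.snapshot('top'); a=p[160:310,340:540,::-1]; b=vision.snapshot('scene')[0][250:400,180:380,::-1]
cv2.imwrite('pics/h2.png',cv2.resize(np.vstack([a,b]),None,fx=2,fy=2,interpolation=cv2.INTER_CUBIC))"
```

```text
t 6.87 tcp fix mm [   1.4 -259.8   44.5] force fix [-1.4 -7.5  7.3] open 15.8 gf 20.0
tool axes in fixture (cols)
 [[-0.     1.     0.002]
 [ 1.     0.    -0.008]
 [-0.008  0.002 -1.   ]] joints [ 0.18  0.82  0.27  1.62 -0.29  0.73  0.81]
shift units [ 0.18 -0.07 -0.58]
```

View pics/h2.png

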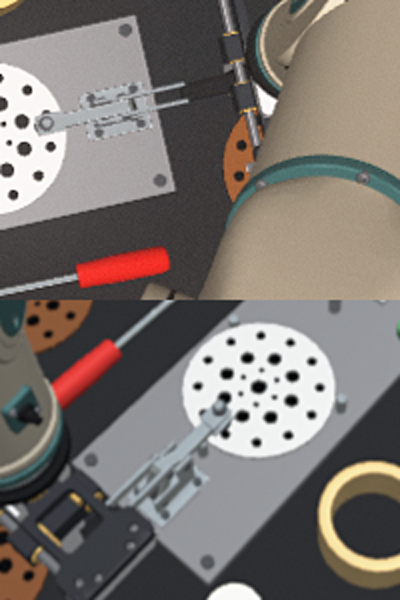

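The foot now sits on the plate (upper crop at (45,123)) and the handle lies nearly flat. I'll measure the handle's angle from the depth image to check the lock.

```bash
cat >> h.py <<'E'
def cloud(n):
    from bench import vision
    m=vision.camera_model(n);p,d=vision.snapshot(n);v,u=np.mgrid[:480,:640]
    C=np.stack([(u-m["cx"])/m["fx"]*d,-(v-m["cy"])/m["fy"]*d,-d],-1)
    W=(C-m["world_to_cam"][:3,3])@m["world_to_cam"][:3,:3]; c,s=np.cos(POSE[2]),np.sin(POSE[2]);D=W-[POSE[0],POSE[1],0]
    return p,np.stack([c*D[...,0]+s*D[...,1],-s*D[...,0]+c*D[...,1],D[...,2]],-1)*1000,d>0
E
python3 - <<'E'
from h import *
for n in("top","scene"):
    p,F,ok=cloud(n)
    for y in range(-270,-70,10):
        k=ok&(abs(F[...,0])<14)&(F[...,1]>=y)&(F[...,1]<y+10)&(F[...,2]>25)
        z=F[...,2][k]
        if len(z): print(n,y+5,len(z),np.percentile(z,[10,50,90,100]).round(1))
E
```

```text
top -265 113 [474.9 491.2 499.3 503.3]
top -255 151 [ 68.8 498.9 507.9 513.4]
top -245 228 [ 68.2 501.3 515.2 521.4]
top -235 331 [ 69.  498.7 521.6 527.8]
top -225 570 [171.8 307.6 523.1 534.4]
top -215 329 [ 68.5 508.9 530.7 538. ]
top -205 409 [419.5 506.3 530.1 538.6]
top -195 309 [431.3 501.2 529.6 539.9]
top -185 193 [ 67.9 488.1 522.6 533.5]
top -175 36 [32.  63.9 67.7 72.4]
top -165 45 [31.3 61.4 66.4 67.9]
top -155 81 [55.6 62.1 66.7 68.7]
top -145 73 [49.4 55.2 59.6 63.3]
top -135 76 [48.4 51.9 54.5 57.5]
top -125 40 [49.3 52.2 56.1 58.8]
top -115 37 [49.9 52.9 55.8 57.5]
top -105 49 [30.1 52.3 56.  59.2]
top -95 85 [28.2 55.4 59.  63.1]
top -85 84 [27.8 58.7 67.8 72.8]
top -75 99 [26.7 29.9 56.9 64.7]
scene -265 619 [477.8 481.  500.2 505.3]
scene -255 730 [479.7 498.7 509.  515.6]
scene -245 707 [481.  507.6 518.4 524.6]
scene -235 703 [500.5 514.  525.7 533.2]
scene -225 678 [506.4 518.9 531.8 537.8]
scene -215 636 [509.8 523.  536.  542.3]
scene -205 837 [459.6 514.9 536.2 543.4]
scene -195 787 [440.  507.9 534.7 542.3]
scene -185 504 [182.6 500.5 529.1 538.8]
scene -175 102 [ 31.5  60.1 462.5 523.2]
scene -165 143 [31.2 49.7 67.1 70.4]
scene -155 108 [32.6 62.8 67.3 69.9]
scene -145 101 [34.4 54.8 59.5 61.8]
scene -135 98 [35.9 53.5 56.4 58.3]
scene -125 48 [49.2 53.4 54.9 57.1]
scene -115 59 [32.2 53.3 55.6 57.9]
scene -105 72 [30.2 53.5 56.5 59.3]
scene -95 109 [29.6 56.7 59.4 64.6]
scene -85 104 [31.3 58.6 68.4 70.7]
scene -75 42 [29.5 32.4 59.1 65.1]
```

jog_arm(
  dp=[
    [0, 0, 0.2],
    [0, 0, 0.2],
    [0, 0, 0],
    [0, 0, 0],
  ],
  twist=[
    [0, 0, 0],
    [0, 0, 0],
    [0, 0, 0],
    [0, 0, 0],
  ],
  grip_force=30,
)

```text
time_s: 7.4
tcp_pos: [0.6094, -0.2483, 0.0397]
tcp_rot: [0.004, 0.623, 0.782, -0.001]
contact_force: [-3.6, -6.1, 22.5]
opening: 0.166
gripper_force: 30.0
```

jog_arm(
  dp=[
    [0, 0, 0],
    [0, 0, 0],
    [0, 0, 0],
    [0, 0, -1],
    [0, 0, -1],
    [0, 0, -1],
    [0, 0, -1],
    [0, 0, -1],
  ],
  twist=[
    [0, 0, 0],
    [0, 0, 0],
    [0, 0, 0],
    [0, 0, 0],
    [0, 0, 0],
    [0, 0, 0],
    [0, 0, 0],
    [0, 0, 0],
  ],
  gripper=0.5,
)

```text
time_s: 8.07
tcp_pos: [0.6071, -0.2413, 0.1353]
tcp_rot: [-0.001, 0.622, 0.783, -0.0]
contact_force: [0.1, -0.7, -0.7]
opening: 0.5
gripper_force: 0.0
```

jog_arm(
  dp=[
    [0, 0, -0.5],
    [1, 0, -0.5],
    [1, 0, 0],
    [1, 0, 0],
    [1, 0, 0],
    [1, 0, 0],
    [1, 0, 0],
    [1, 0, 0],
  ],
  twist=[
    [0, 0, 0],
    [0, 0, 0],
    [0, 0, 0],
    [0, 0, 0],
    [0, 0, 0],
    [0, 0, 0],
    [0, 0, 0],
    [0, 0, 0],
  ],
  gripper=1,
)

```text
time_s: 8.73
tcp_pos: [0.5752, -0.1044, 0.1544]
tcp_rot: [-0.001, 0.622, 0.783, -0.0]
contact_force: [-0.1, -0.1, 0.9]
opening: 0.006
gripper_force: 0.0
```

jog_arm(
  dp=[
    [1, 0, 0],
    [1, 0, 0],
    [1, 0, 0],
    [1, 0, 0],
    [1, 0, 0],
    [1, 0, 0],
    [1, 0, 0],
    [1, 0, 0],
  ],
  twist=[
    [0, 0, 0],
    [0, 0, 0],
    [0, 0, 0],
    [0, 0, 0],
    [0, 0, 0],
    [0, 0, 0],
    [0, 0, 0],
    [0, 0, 0],
  ],
)

```text
time_s: 9.4
tcp_pos: [0.5392, 0.0513, 0.1545]
tcp_rot: [-0.001, 0.622, 0.783, -0.001]
contact_force: [0.3, 0.0, -0.7]
opening: 0.001
gripper_force: 0.0
```

```bash
python3 - <<'E'
from h import *
status([0,140,130])
for n in("top","scene"):
    p,F,ok=cloud(n)
    for y in range(-270,-70,20):
        k=ok&(abs(F[...,0])<9)&(F[...,1]>=y)&(F[...,1]<y+10)&(F[...,2]>35)&(F[...,2]<100)
        z=F[...,2][k]
        if len(z): print(n,y+5,len(z),np.percentile(z,[10,50,90,100]).round(1))
E
```

```text
t 9.4 tcp fix mm [  0.   47.4 154.5] force fix [ 0.3 -0.  -0.7] open 0.1 gf 0.0
tool axes in fixture (cols)
 [[-0.003  1.    -0.002]
 [ 1.     0.003  0.001]
 [ 0.001 -0.002 -1.   ]] joints [-0.37  0.54  0.34  1.86 -0.24  0.79  0.32]
shift units [4.63 0.01 1.23]
top -265 35 [66.3 69.3 71.4 72.9]
top -245 50 [65.4 68.9 71.2 73.7]
top -225 51 [66.1 69.1 71.4 73.9]
top -205 36 [62.3 66.  69.5 71.4]
top -185 23 [62.6 65.7 69.  71.2]
top -165 33 [56.2 64.4 69.3 70.3]
top -145 53 [51.7 56.2 60.2 61.1]
top -125 41 [50.1 52.2 55.2 56.7]
top -105 40 [50.4 53.5 56.3 57.8]
top -85 56 [54.9 61.9 67.6 69.4]
scene -265 64 [64.1 70.6 72.6 74.6]
scene -245 66 [65.9 70.8 72.8 74.3]
scene -225 66 [63.5 69.6 72.3 74.4]
scene -205 37 [62.  68.2 69.8 72.1]
scene -185 33 [57.9 65.9 68.7 69.9]
scene -165 78 [39.7 59.2 67.2 69.3]
scene -145 49 [53.5 56.8 60.5 61. ]
scene -125 47 [49.9 53.1 54.7 55.3]
scene -105 54 [48.9 54.2 57.2 59.7]
scene -85 69 [45.1 63.  68.5 70.1]
```

The handle stays level with the grip's midline at about 63 mm, so the clamp is locked. The button is next.

jog_arm(
  dp=[
    [1, 0, 0],
    [1, 0, 0],
    [1, 0, 0],
    [1, 0, 0],
    [0.63, 0, 0],
    [0, 0, 0.7],
    [0, 0, 0.7],
    [0, 0, 0],
  ],
  twist=[
    [0, 0, 0],
    [0, 0, 0],
    [0, 0, 0],
    [0, 0, 0],
    [0, 0, 0],
    [0, 0, 0],
    [0, 0, 0],
    [0, 0, 0],
  ],
)

```text
time_s: 10.17
tcp_pos: [0.5178, 0.1391, 0.1252]
tcp_rot: [-0.001, 0.623, 0.782, -0.002]
contact_force: [-1.2, 0.3, -0.8]
opening: 0.006
gripper_force: 0.0
```

jog_arm(
  dp=[
    [0, 0, 0.3],
    [0, 0, 0.2],
    [0, 0, 0.2],
    [0, 0, 0.1],
    [0, 0, 0.1],
    [0, 0, 0],
    [0, 0, 0],
  ],
  twist=[
    [0, 0, 0],
    [0, 0, 0],
    [0, 0, 0],
    [0, 0, 0],
    [0, 0, 0],
    [0, 0, 0],
    [0, 0, 0],
  ],
)

```text
time_s: 10.75
tcp_pos: [0.5196, 0.1401, 0.1097]
tcp_rot: [0.0, 0.623, 0.782, 0.0]
contact_force: [0.5, -1.1, 0.4]
opening: 0.008
gripper_force: 0.0
```

```bash
python3 - <<'E'
from h import *
status([0,140,110])
p,F,ok=cloud("scene")
k=ok&(abs(F[...,0])<14)&(F[...,1]>40)&(F[...,1]<100)&(F[...,2]>112)&(F[...,2]<124);print(F[k].mean(0),F[k].min(0),F[k].max(0))
E
```

```text
t 10.75 tcp fix mm [  0.7 138.3 109.7] force fix [ 0.3 -1.2  0.4] open 0.7 gf 0.0
tool axes in fixture (cols)
 [[-0.002  1.     0.   ]
 [ 1.     0.002  0.   ]
 [ 0.     0.    -1.   ]] joints [-0.52  0.59  0.32  1.91 -0.28  0.68  0.19]
shift units [ 0.08 -0.03 -0.02]
[  2.71992976  73.16874939 119.49702373] [ -7.47667573  64.71767013 112.31484419] [ 11.44434971  83.89465559 123.92549219]
```

jog_arm(
  dp=[
    [0, 0, 0.1],
    [0, 0, 0.1],
    [0, 0, 0],
    [0, 0, 0],
  ],
  twist=[
    [0, 0, 0],
    [0, 0, 0],
    [0, 0, 0],
    [0, 0, 0],
  ],
)

```text
time_s: 11.13
tcp_pos: [0.5194, 0.1401, 0.1054]
tcp_rot: [-0.0, 0.623, 0.782, -0.0]
contact_force: [0.0, -0.6, 0.2]
opening: 0.006
gripper_force: 0.0
```

```bash
python3 - <<'E'
from h import *
status([0,140,110])
p,F,ok=cloud("scene")
k=ok&(abs(F[...,0])<14)&(F[...,1]>40)&(F[...,1]<100)&(F[...,2]>112)&(F[...,2]<124);print(F[k].mean(0),F[k].min(0),F[k].max(0))
E
```

```text
t 11.13 tcp fix mm [  0.5 138.4 105.4] force fix [-0.1 -0.6  0.2] open 0.6 gf 0.0
tool axes in fixture (cols)
 [[-0.002  1.    -0.   ]
 [ 1.     0.002  0.   ]
 [ 0.    -0.    -1.   ]] joints [-0.52  0.6   0.31  1.92 -0.28  0.67  0.19]
shift units [ 0.08 -0.02 -0.23]
[  2.8407423   73.22197169 119.27105884] [ -7.67004134  65.11061114 112.13161295] [ 11.64587957  84.30252516 123.30284769]
```

```bash
python3 - <<'E'
from bench import vision
import cv2,numpy as np
b=vision.snapshot('scene')[0][130:270,290:450,::-1]
cv2.imwrite('pics/b1.png',cv2.resize(b,None,fx=4,fy=4,interpolation=cv2.INTER_CUBIC))
E
```

```text
(no output)
```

View pics/b1.png

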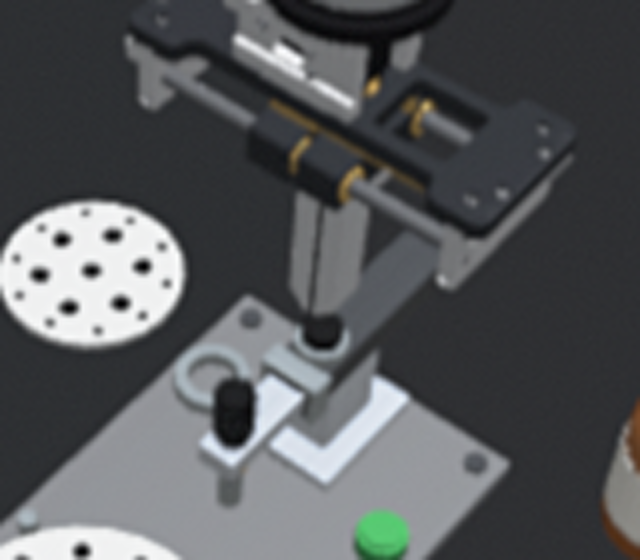

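The fingers end about 18 crop px above the button top (323,330), so the true tips are about 10 mm higher than calculated. I'll go on down, watching the force.

jog_arm(
  dp=[
    [0, 0, 0.15],
    [0, 0, 0.15],
    [0, 0, 0.1],
    [0, 0, 0],
  ],
  twist=[
    [0, 0, 0],
    [0, 0, 0],
    [0, 0, 0],
    [0, 0, 0],
  ],
)

```text
time_s: 11.57
tcp_pos: [0.5191, 0.14, 0.097]
tcp_rot: [-0.0, 0.623, 0.782, -0.0]
contact_force: [0.5, -0.1, -0.7]
opening: 0.008
gripper_force: 0.0
```

jog_arm(
  dp=[
    [0, 0, 0.1],
    [0, 0, 0.1],
    [0, 0, 0],
    [0, 0, 0],
  ],
  twist=[
    [0, 0, 0],
    [0, 0, 0],
    [0, 0, 0],
    [0, 0, 0],
  ],
)

```text
time_s: 11.9
tcp_pos: [0.5194, 0.1401, 0.0935]
tcp_rot: [-0.0, 0.623, 0.782, -0.0]
contact_force: [-0.1, 0.4, -0.5]
opening: 0.005
gripper_force: 0.0
```

```bash
python3 - <<'E'
from h import *
status([0,140,110])
p,F,ok=cloud("scene")
k=ok&(abs(F[...,0])<14)&(F[...,1]>40)&(F[...,1]<100)&(F[...,2]>112)&(F[...,2]<124);print(F[k].mean(0),F[k].min(0),F[k].max(0))
E
```

```text
t 11.9 tcp fix mm [  0.5 138.4  93.5] force fix [-0.   0.4 -0.5] open 0.5 gf 0.0
tool axes in fixture (cols)
 [[-0.002  1.    -0.   ]
 [ 1.     0.002  0.   ]
 [ 0.    -0.    -1.   ]] joints [-0.51  0.62  0.3   1.93 -0.29  0.64  0.2 ]
shift units [ 0.08 -0.03 -0.83]
[  2.78467519  73.32807416 119.1485967 ] [ -8.4725471   65.24508882 112.10796999] [ 11.54687092  84.69387277 123.24065148]
```

```bash
python3 - <<'E'
from h import *
import cv2
p,F,ok=cloud("scene")
cv2.imwrite('pics/b2.png',cv2.resize(p[170:240,330:420,::-1],None,fx=7,fy=7,interpolation=cv2.INTER_CUBIC))
p,G,ok2=cloud("top")
for n,F,ok in(("scene",F,ok),("top",G,ok2)):
    for z in range(80,180,8):
        k=ok&(abs(F[...,0])<40)&(F[...,1]>100)&(F[...,1]<180)&(F[...,2]>=z)&(F[...,2]<z+8)
        if k.any(): q=F[k]; print(n,z,len(q),q.mean(0).round(0),q.min(0).round(0),q.max(0).round(0))
E
```

```text
scene 80 157 [  5. 125.  85.] [-15. 100.  80.] [ 17. 179.  88.]
scene 88 232 [  5. 139.  91.] [-15. 106.  88.] [ 18. 180.  96.]
scene 96 55 [  5. 135.  99.] [ -9. 128.  96.] [ 14. 151. 104.]
scene 104 31 [  5. 138. 106.] [ -4. 132. 104.] [ 11. 148. 109.]
scene 112 12 [  1. 131. 116.] [ -6. 129. 112.] [  8. 132. 120.]
scene 120 40 [  3. 133. 124.] [-11. 128. 120.] [ 13. 148. 128.]
scene 128 48 [  3. 132. 132.] [-11. 128. 128.] [ 13. 147. 136.]
scene 136 52 [  5. 133. 140.] [-12. 129. 136.] [ 14. 148. 144.]
scene 144 48 [  5. 134. 148.] [-11. 129. 144.] [ 14. 148. 152.]
scene 152 53 [  4. 133. 156.] [-11. 129. 152.] [ 13. 148. 160.]
scene 160 51 [  4. 133. 164.] [-11. 128. 160.] [ 14. 147. 168.]
scene 168 53 [  4. 133. 172.] [-12. 128. 168.] [ 14. 147. 176.]
scene 176 47 [  5. 132. 180.] [-10. 128. 176.] [ 14. 145. 184.]
top 80 112 [  1. 108.  84.] [-10. 100.  80.] [ 15. 118.  88.]
top 88 14 [ -1. 115.  90.] [-13. 100.  88.] [ 11. 121.  92.]
```

View pics/b2.png

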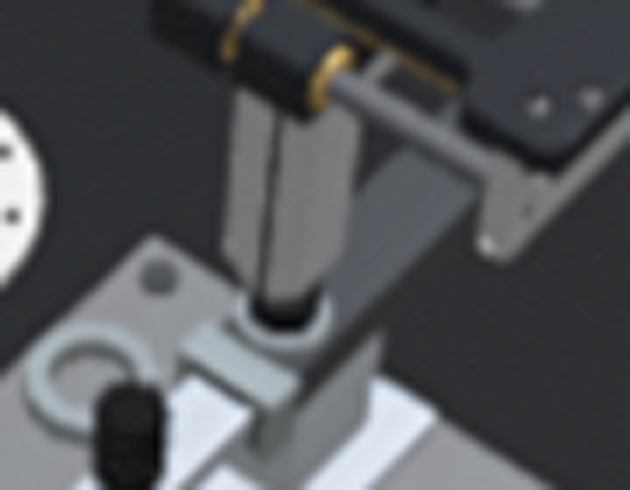

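The tips are just above the button now (depth puts them at about z 112), still without contact, so I'll keep going in small steps.

jog_arm(
  dp=[
    [0, 0, 0.1],
    [0, 0, 0.1],
    [0, 0, 0.1],
    [0, 0, 0],
  ],
  twist=[
    [0, 0, 0],
    [0, 0, 0],
    [0, 0, 0],
    [0, 0, 0],
  ],
)

```text
time_s: 12.38
tcp_pos: [0.5192, 0.14, 0.0871]
tcp_rot: [-0.0, 0.623, 0.782, -0.0]
contact_force: [-0.1, -0.5, 0.0]
opening: 0.005
gripper_force: 0.0
```

jog_arm(
  dp=[
    [0, 0, 0.1],
    [0, 0, 0.1],
    [0, 0, 0],
    [0, 0, 0],
  ],
  twist=[
    [0, 0, 0],
    [0, 0, 0],
    [0, 0, 0],
    [0, 0, 0],
  ],
)

```text
time_s: 12.72
tcp_pos: [0.5195, 0.1401, 0.0835]
tcp_rot: [-0.0, 0.623, 0.782, -0.0]
contact_force: [-0.3, 0.6, 1.5]
opening: 0.004
gripper_force: 0.8
```

jog_arm(
  dp=[
    [0, 0, 0.1],
    [0, 0, 0],
    [0, 0, 0],
    [0, 0, 0],
  ],
  twist=[
    [0, 0, 0],
    [0, 0, 0],
    [0, 0, 0],
    [0, 0, 0],
  ],
)

```text
time_s: 13.05
tcp_pos: [0.5195, 0.1401, 0.0816]
tcp_rot: [0.0, 0.623, 0.782, 0.0]
contact_force: [-1.0, 0.7, 3.3]
opening: 0.007
gripper_force: 1.2
```

```bash
python3 - <<'E'
from h import *
status([0,140,110])
p,F,ok=cloud("scene")
k=ok&(abs(F[...,0])<14)&(F[...,1]>40)&(F[...,1]<100)&(F[...,2]>112)&(F[...,2]<124);print(F[k].mean(0),F[k].min(0),F[k].max(0))
for z in range(92,130,4):
        k=ok&(abs(F[...,0])<40)&(F[...,1]>120)&(F[...,1]<160)&(F[...,2]>=z)&(F[...,2]<z+4)
        if k.any(): q=F[k]; print(z,len(q),q.mean(0).round(0),p[k].mean(0).round())
E
```

```text
t 13.05 tcp fix mm [  0.6 138.4  81.6] force fix [-0.9  0.9  3.3] open 0.6 gf 1.2
tool axes in fixture (cols)
 [[-0.002  1.     0.   ]
 [ 1.     0.002  0.   ]
 [ 0.     0.    -1.   ]] joints [-0.51  0.64  0.29  1.94 -0.3   0.61  0.21]
shift units [ 0.08 -0.03 -1.42]
[  2.58995387  64.08699468 119.26048231] [ -8.59905895  55.69989142 112.12721423] [ 11.76323976  74.40284826 123.35134549]
92 44 [  5. 130.  94.] [138. 146. 151.]
96 33 [  6. 136.  97.] [119. 126. 130.]
100 10 [  5. 136. 101.] [83. 85. 87.]
104 8 [ -1. 130. 106.] [100. 102. 104.]
108 19 [  5. 133. 110.] [106. 107. 108.]
112 22 [  3. 132. 114.] [107. 109. 110.]
116 24 [  5. 133. 118.] [112. 113. 115.]
120 21 [  5. 133. 122.] [111. 112. 114.]
124 26 [  4. 133. 126.] [112. 113. 115.]
128 29 [  4. 133. 130.] [111. 112. 114.]
```

The knob moved about 9 mm, so the arm is free. Contact also shows the real tips about 19 mm above the TCP reading. Next is the knob, at y≈65, with the tips down to about z 91 (TCP 72).

jog_arm(
  dp=[
    [0, 0, -1],
    [0, 0, -1],
    [0, 0, -0.4],
    [-1, 0, 0],
    [-1, 0, 0],
    [-1, 0, 0],
    [-0.67, 0, 0],
    [0, 0, 0],
  ],
  twist=[
    [0, 0, 0],
    [0, 0, 0],
    [0, 0, 0],
    [0, 0, 0],
    [0, 0, 0],
    [0, 0, 0],
    [0, 0, 0],
    [0, 0, 0],
  ],
  gripper=0.4,
)

```text
time_s: 13.77
tcp_pos: [0.5365, 0.0648, 0.1294]
tcp_rot: [0.001, 0.625, 0.781, -0.001]
contact_force: [0.3, -1.0, 0.9]
opening: 0.537
gripper_force: 0.0
```

```bash
python3 - <<'E'
from h import *
status([0,65,72])
p,F,ok=cloud("scene")
k=ok&(abs(F[...,0])<14)&(F[...,1]>40)&(F[...,1]<100)&(F[...,2]>112)&(F[...,2]<124);print(F[k].mean(0),F[k].min(0),F[k].max(0))
for z in range(124,170,4):
        k=ok&(abs(F[...,0])<80)&(F[...,1]>40)&(F[...,1]<160)&(F[...,2]>=z)&(F[...,2]<z+4)
        if k.any(): q=F[k]; print(z,len(q),q.min(0).round(0),q.max(0).round(0))
E
```

```text
t 13.77 tcp fix mm [  0.5  61.2 129.4] force fix [ 0.1 -1.   0.9] open 50.4 gf 0.0
tool axes in fixture (cols)
 [[ 0.003  1.     0.   ]
 [ 1.    -0.003 -0.002]
 [-0.002  0.    -1.   ]] joints [-0.39  0.57  0.33  1.89 -0.26  0.72  0.31]
shift units [ 0.2  -0.03  2.87]
[  2.99987492  64.05087309 119.29489889] [ -8.38743807  55.93681062 112.2600361 ] [ 11.59474745  74.48367938 123.58579883]
148 10 [-27.  53. 148.] [ 29.  69. 152.]
152 20 [-31.  52. 152.] [ 35.  70. 156.]
156 27 [-35.  52. 156.] [ 38.  69. 160.]
160 38 [-35.  52. 160.] [ 38.  71. 164.]
164 30 [-36.  51. 164.] [ 38.  69. 168.]
168 35 [-36.  51. 168.] [ 38.  69. 172.]
```

jog_arm(
  dp=[
    [0.1, 0, 0.5],
    [0, 0, 0.8],
    [0, 0, 0.8],
    [0, 0, 0.7],
    [0, 0, 0],
    [0, 0, 0],
  ],
  twist=[
    [0, 0, 0],
    [0, 0, 0],
    [0, 0, 0],
    [0, 0, 0],
    [0, 0, 0],
    [0, 0, 0],
  ],
)

```text
time_s: 14.32
tcp_pos: [0.5343, 0.0719, 0.0725]
tcp_rot: [-0.001, 0.622, 0.783, -0.001]
contact_force: [0.1, -0.6, -0.1]
opening: 0.601
gripper_force: 0.0
```

jog_arm(
  dp=[
    [0, 0, 0],
    [0, 0, 0],
    [0, 0, 0],
    [0, 0, 0],
    [0, 0, 0],
    [0, 0, 0],
    [0, 0, 0],
    [0, 0, 0],
  ],
  twist=[
    [0, 0, 0],
    [0, 0, 0],
    [0, 0, 0],
    [0, 0, 0],
    [0, 0, 0],
    [0, 0, 0],
    [0, 0, 0],
    [0, 0, 0],
  ],
  gripper=1,
  grip_force=30,
)

```text
time_s: 14.98
tcp_pos: [0.5362, 0.0706, 0.0739]
tcp_rot: [0.0, 0.623, 0.782, 0.001]
contact_force: [0.9, 0.7, 1.5]
opening: 0.207
gripper_force: 30.0
```

```bash
python3 - <<'E'
from h import *
status([0,-5,72])
E
```

```text
t 14.98 tcp fix mm [ 1.5 67.  73.9] force fix [1.  0.5 1.5] open 19.4 gf 30.0
tool axes in fixture (cols)
 [[-0.002  1.     0.001]
 [ 1.     0.002 -0.   ]
 [-0.     0.001 -1.   ]] joints [-0.37  0.65  0.28  1.93 -0.3   0.6   0.34]
shift units [-3.6  -0.08  0.09]
```

jog_arm(
  dp=[
    [-0.4, 0, 0],
    [-0.6, 0, 0],
    [-0.6, 0, 0],
    [-0.6, 0, 0],
    [-0.6, 0, 0],
    [-0.4, 0, 0],
    [-0.2, 0, 0],
    [0, 0, 0],
  ],
  twist=[
    [0, 0, 0],
    [0, 0, 0],
    [0, 0, 0],
    [0, 0, 0],
    [0, 0, 0],
    [0, 0, 0],
    [0, 0, 0],
    [0, 0, 0],
  ],
)

```text
time_s: 15.65
tcp_pos: [0.5517, 0.0024, 0.0738]
tcp_rot: [0.001, 0.623, 0.782, 0.0]
contact_force: [1.2, 3.0, 5.1]
opening: 0.207
gripper_force: 30.0
```

jog_arm(
  dp=[
    [0, 0, 0],
    [0, 0, 0],
    [0, 0, 0],
  ],
  twist=[
    [0, 0, 0],
    [0, 0, 0],
    [0, 0, 0],
  ],
)

```text
time_s: 15.9
tcp_pos: [0.5515, 0.0035, 0.0738]
tcp_rot: [0.001, 0.623, 0.782, 0.0]
contact_force: [1.8, 3.1, 4.6]
opening: 0.203
gripper_force: 30.0
```

```bash
python3 - <<'E'
from h import *
status([0,-5,72])
from bench import vision
import cv2
ms=vision.camera_model("scene"); mt=vision.camera_model("top"); mw=vision.camera_model("wrist")
P=[[0,115,91],[0,-5,85],[10,-5,85],[10,115,91]]
for m in(ms,mt,mw): print(proj(m,f2w(POSE,P)).round(0).tolist())
for n in("scene","top","wrist"):
    p,_=vision.snapshot(n); cv2.imwrite(f"pics/g_{n}.png",p[...,::-1])
a=cv2.imread("pics/g_scene.png")[180:290,270:400];b=cv2.imread("pics/g_top.png")[190:300,220:350]
cv2.imwrite("pics/g1.png",cv2.resize(np.hstack([a,b]),None,fx=3,fy=3,interpolation=cv2.INTER_CUBIC))
E
```

```text
t 15.9 tcp fix mm [ 1.4 -1.9 73.8] force fix [2.4 2.6 4.6] open 19.1 gf 30.0
tool axes in fixture (cols)
 [[-0.002  1.     0.001]
 [ 1.     0.002 -0.001]
 [-0.001  0.001 -1.   ]] joints [-0.23  0.66  0.27  1.91 -0.29  0.61  0.44]
shift units [-0.16 -0.07  0.09]
[[361.0, 224.0], [318.0, 267.0], [323.0, 270.0], [365.0, 226.0]]
[[251.0, 245.0], [319.0, 230.0], [318.0, 225.0], [250.0, 240.0]]
[[310.0, 47.0], [310.0, 289.0], [328.0, 289.0], [332.0, 47.0]]
```

View pics/g1.png

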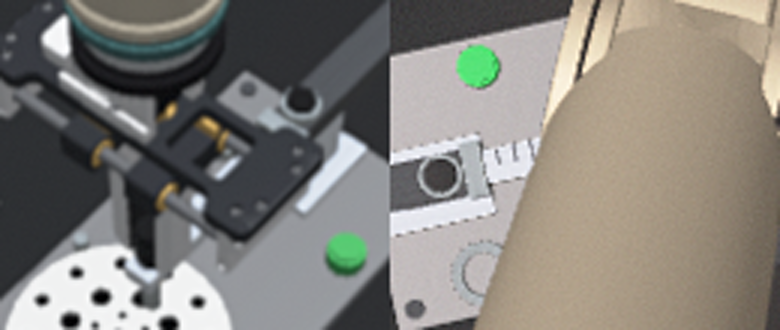

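Scene view: the knob is held between the fingers over the plate. The top view shows the scale lines at the tube mouth, around crop (500,155). The wrist view should show the scale itself, so I'll use that.

```bash
python3 - <<'E'
import cv2
a=cv2.imread("pics/g_wrist.png")[0:250,230:400]
cv2.imwrite("pics/g2.png",cv2.resize(a,(408,600),interpolation=cv2.INTER_CUBIC))
E
```

```text
(no output)
```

View pics/g2.png

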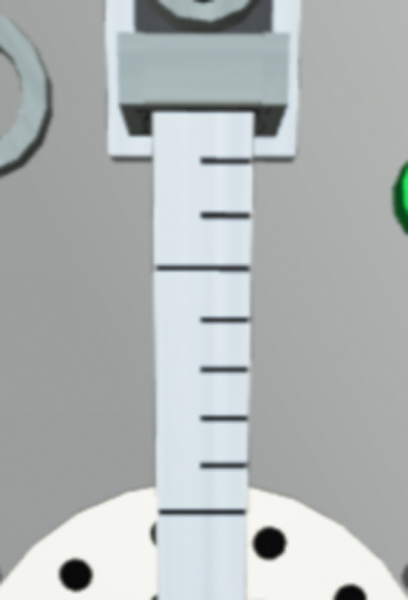

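The full-width lines are at crop rows 511 (0) and 268 (50). Short lines follow at 215 (60) and 160 (70), and the mouth edge is at 110. I'll correct for parallax, since the mouth edge stands 6 mm above the bar.

```bash
python3 - <<'E'
from h import *
from bench import vision
from scipy.optimize import brentq
m=vision.camera_model("wrist")
rows={0:511,10:465,20:418,30:369,40:320,50:268,60:215,70:160}
Y=lambda r,z: brentq(lambda y: proj(m,f2w(POSE,[[0,y,z]]))[0,1]-((r+.5)/2.4-.5),-100,200)
ks=np.array(list(rows)); y=np.array([Y(r,85) for r in rows.values()])
c=np.polyfit(ks,y,1); print(y.round(1),c)
for z in(85,88,91): print(z,Y(110,z),np.polyval([1/c[0],-c[1]/c[0]],Y(110,z)))
print(np.polyval([1/c[0],-c[1]/c[0]],115))
status([0,-5,74])
E
```

```text
[ 37.7  47.7  57.7  67.8  77.6  87.8  97.9 108. ] [ 1.00414981 37.63464043]
85 117.0115880106689 79.04890986534772
88 116.28237625548302 78.32271169234826
91 115.55316450029707 77.59651351934872
77.04563505828838
t 16.05 tcp fix mm [ 1.4 -1.8 73.8] force fix [2.1 1.6 5.4] open 19.5 gf 30.0
tool axes in fixture (cols)
 [[-0.002  1.     0.001]
 [ 1.     0.002 -0.001]
 [-0.001  0.001 -1.   ]] joints [-0.23  0.66  0.27  1.91 -0.29  0.61  0.44]
shift units [-0.16 -0.07 -0.01]
```

jog_arm(
  dp=[
    [-0.08, 0, 0],
    [0, 0, 0],
    [0, 0, 0],
    [0, 0, 0],
    [0, 0, 0],
    [0, 0, 0],
  ],
  twist=[
    [0, 0, 0],
    [0, 0, 0],
    [0, 0, 0],
    [0, 0, 0],
    [0, 0, 0],
    [0, 0, 0],
  ],
)

```text
time_s: 16.55
tcp_pos: [0.5516, 0.003, 0.0739]
tcp_rot: [0.0, 0.623, 0.783, 0.0]
contact_force: [1.9, 3.4, 6.1]
opening: 0.207
gripper_force: 30.0
```

```bash
python3 - <<'E'
from h import *
import cv2
status([0,-5,74])
p,F,ok=cloud("wrist"); cv2.imwrite("pics/g3.png",p[...,::-1])
g=p[:,:,:].mean(2); 
# line rows along right half of the bar, column ~ crop 225/2.4+230
c=g[:250,int(225/2.4+230)-2:int(225/2.4+230)+3].mean(1); print([(i,int(c[i])) for i in range(36,250) if c[i]<c[i-1] and c[i]<=c[i+1] and c[i]<150])
p,F,ok=cloud("top"); k=ok&(abs(F[...,0])<13)&(F[...,1]>-100)&(F[...,1]<-75)&(F[...,2]>45)&(F[...,2]<100); print("clamp foot arm z",F[k][:,2].mean())
E
```

```text
t 16.55 tcp fix mm [ 1.4 -2.4 73.9] force fix [2.6 2.9 6.1] open 19.5 gf 30.0
tool axes in fixture (cols)
 [[-0.003  1.     0.001]
 [ 1.     0.003  0.   ]
 [ 0.     0.001 -1.   ]] joints [-0.23  0.66  0.27  1.9  -0.29  0.61  0.45]
shift units [-0.13 -0.07 -0.01]
[(43, 58), (67, 77), (89, 77), (111, 73), (133, 70), (154, 87), (174, 64), (194, 83), (213, 60)]
clamp foot arm z 59.10580076101784
```

jog_arm(
  dp=[
    [-0.05, 0, 0],
    [0, 0, 0],
    [0, 0, 0],
    [0, 0, 0],
    [0, 0, 0],
    [0, 0, 0],
    [0, 0, 0],
    [0, 0, 0],
  ],
  twist=[
    [0, 0, 0],
    [0, 0, 0],
    [0, 0, 0],
    [0, 0, 0],
    [0, 0, 0],
    [0, 0, 0],
    [0, 0, 0],
    [0, 0, 0],
  ],
)

```text
time_s: 17.32
tcp_pos: [0.5517, 0.0024, 0.0739]
tcp_rot: [0.0, 0.622, 0.783, 0.0]
contact_force: [1.0, 3.8, 6.7]
opening: 0.205
gripper_force: 30.0
```

```bash
python3 - <<'E'
from h import *
import cv2
status([0,-5,74])
p,F,ok=cloud("wrist"); cv2.imwrite("pics/g4.png",p[...,::-1])
for f in("g_wrist","g3","g4"):
    g=cv2.imread(f"pics/{f}.png").mean(2)[36:72,322:327].mean(1); print(f,g.round().astype(int))
E
```

```text
t 17.32 tcp fix mm [ 1.4 -3.1 73.9] force fix [1.8 3.5 6.7] open 19.2 gf 30.0
tool axes in fixture (cols)
 [[-0.003  1.     0.001]
 [ 1.     0.003  0.001]
 [ 0.001  0.001 -1.   ]] joints [-0.23  0.66  0.27  1.9  -0.29  0.61  0.45]
shift units [-0.1  -0.07 -0.01]
g_wrist [180 180 182 182 181 171 148 105  68  57 116 209 227 229 228 228 228 228
 228 229 228 228 228 228 228 228 228 228 222 183  99  77 153 215 227 228]
g3 [181 182 182 178 159 125  79  59  76 150 215 228 229 229 229 228 229 229
 229 229 229 229 228 228 228 229 228 228 222 184 100  77 154 216 228 228]
g4 [183 180 169 146 102  65  45  41  95 182 222 228 229 229 229 229 229 229
 229 229 229 229 229 229 229 229 228 228 222 184  99  77 154 216 228 229]
```

The 80 line now shows right at the mouth edge (row 43), which puts the travel at about 79 mm. The hand is steady, so I'm handing in.

```bash
python3 -c "
from bench import arm
print(arm.finish_job()); print(arm.get_state()['contact_force'])"
```

```text
the job is handed in; nothing more can be done
None
the job is handed in; nothing more can be done
```

I handed the job in after about 17 s, with the toggle clamp locked on the plate and the gauge arm held by its knob at the 80 mm line (about 79 mm by my measurement, within the 4 mm allowed); no verdict came back.

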